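# Spin a coiled bowl on the cranked finishing stand

### The job

Gently set the pale bamboo bowl, foot up as it lies, over the black chuck of the turntable and let go of it. Then take the wooden handle and crank the stand exactly two full turns counterclockwise (seen from above), finishing where the handle began: keep it turning at a steady pace of about 6 seconds a turn, through the heavy point in each turn, without stopping, lurching or forcing the handle over on its soft rubber mount. Let go of the handle and leave the bowl seated and everything else on the table alone.

Things in the scene. Friction and masses are not known exactly. Their poses are not given: they have to be found in the camera images.
- stand: fixed finishing stand, wooden base 190 x 400 x 30 mm. Origin: centre of its underside; x along the short side, y along the long one. Turntable axis at y = +115 mm. Crank axis at about x = 0, y = -115 mm, but its unit is bolted through slots, so it lies up to 28 mm off in x and 20 mm in y, anew each time, and no reading gives it: feel it from the side load while cranking
- table_top (a point): centre of the turntable's upper face, 55 mm above the table: aluminium disc 132 mm wide, driven by the crank 1:1 through a soft rubber coupling (follows smoothly, about half a second late). On it the black rubber chuck, 96 mm wide at its foot, 78 mm at its top, 14 mm high; the upturned bowl sits over it with about 4 mm play, rim flat on the disc
- bowl: the pale bamboo bowl to be finished, 0.13 to 0.21 kg, lying upside down: rim 120 mm wide, hollow below, closed top 48 mm above the rim, and on that a solid round foot 40 mm wide, from 48 to 71 mm above the rim, to grip from above. Origin: centre of the rim plane; z up through the foot
- handle (a point): point on the axis of the upright wooden crank handle, 4 mm above its middle, 123 mm above the table. A freely spinning sleeve 24 mm wide, from 89 to 149 mm above the table, on a rubber foot clamped to the red crank arm (nothing of the arm stands above 87 mm), 55 to 69 mm from the crank's upright axis, anew each time. Grip it from above; the grip need not turn with it
- crank (a joint): crank angle, rad: 0 at the start, growing counterclockwise from above; two turns are 12.57. Friction about 2 N at the handle; it stays where left. Heavy point about 50 degrees wide, centred 2.9 rad past the start in each turn (2.9, 9.2): a cam works a spring pump, first resisting with up to 8 N at the handle, then throwing the crank on as strongly, so hold the handle, do not just push
- flex_radial (a joint): how far the foot of the handle is pulled outward from the crank's axis on its rubber mount, m, 0 at rest, negative when pushed inward; its direction turns with the arm. The mount gives 1 mm for each 3.5 N of level load on the handle; more than 4 mm (14 N) harms it. Its reading is a noisy load gauge, the force on the gripper tells the same
- flex_along (a joint): the same across the arm, positive counterclockwise: the cranking load, 8 N giving 2.3 mm
- dark_bowl: bystander: a dark red lacquered bowl 116 mm wide, upside down, not to be used, origin at its underside
- coil_ring: bystander: a loose pale coil ring 96 mm wide, 14 mm high, origin at its underside
- base_disc: bystander: a small flat wooden disc 64 mm wide, 10 mm thick, origin at its underside
- glue: bystander: a white glue bottle 130 mm tall, red cap, origin at its underside
- jar: bystander: an amber glass jar 85 mm tall, blue lid, origin at its underside
- brush: bystander: a brush lying on the table, origin at its underside
Not all that is in view belongs to the job. There is more than one size of the bowl; the one meant has the size given above.

How it is judged:
By the outcome, as a careful person would: the job done as asked, in the order asked, and still so for the second after the job is handed in, with the robot touching nothing.
It also fails if it takes over 72 s, if anything falls off the work surface, if the arm or the gripper's body presses on something with over 40 N, if the wrist force passes 120 N, or if a joint passes its speed limit or range.

### The arm

A 6-joint arm with a two-finger parallel gripper is mounted at the origin on the work surface. World frame = base frame: x ahead of the robot, y to its left, z up, the work surface at z = 0. Lengths are in mm, angles in degrees, forces in N, time in s.
With the tool pointing down it reaches from about 275 to 850 mm from the base axis. Payload 5.2 kg.
Tool frame: the origin (TCP) lies on the centre line of the jaws, within the pads' length; the fingertips stand 14 mm ahead of it and the grasp point (between the pads) lies 5 mm behind it (ctrl.tip_extent is the distance from the TCP to the fingertips, in mm); z points along the fingers, y is the direction in which the jaws open and shut (so a half turn about z gives the same grasp; the last joint's range is limited). The gripper opens to 85 mm and grips with 20 to 120 N. Pads are 22 mm wide; open, the fingers measure 114 mm over their backs; the gripper's body (76 mm by 85 mm) begins 54 mm behind the grasp point. The pads swing forward as they close: fully open they stand 13 mm farther back than shut.
Start: joints at [-77.739, 14.817, 87.949, -0, 77.235, -11.62], TCP at [222.681, -502.91, 245.31] pointing down, gripper open.
Joint ranges: [-179.93, 179.93], [-52.35, 119.4], [10.71, 147.94], [-69.91, 249.91], [12.55, 155.21], [-178.61, 178.61]. Speed limits (degrees/s): [147.25, 147.25, 180, 180, 180, 180].

### API

Orientations are given as a 3x3 rotation matrix whose columns are the frame's x, y, z axes.
In Python, from plant import ctrl gives the robot as it stands.
- The arm moves only by the shell command python3 -m jog 'ROWS' [FORCE]. ROWS is JSON, one flat list of numbers, 5 for each row, row after row: the shift along the tool's x, y, z in mm, then the turn about the tool's z in degrees, then the opening, from 0 (shut) to 1 (fully open). A call has 1 to 10 rows; each row is the pose to reach, as a shift and turn from the pose commanded when the call began, along the tool's axes at that moment; what a row does not reach only later rows make up. A row lasts 1/12 s, in which the tool goes at most 41.7 mm and 7.16 degrees, less where a joint would pass 70% of its speed; a pose out of reach is approached as far as the arm can. A call with a gripper value outside its range is refused whole. The fingers move at their own pace and stop on an object; FORCE is the grip in N (left out, the last holds). Time passes only in rows, so rows that repeat a pose let the fingers close. It gives the time, the measured TCP pose, the force and the opening at its end, in the units of the state.
- ctrl.read_state(): the state, without advancing time (a new reading comes with each control period).
- ctrl.snapshot(name): name is "scene" or "top" or "wrist"; returns a dict with "color" (400x640x3 uint8, red, green, blue), "range_z" (400x640 float32, mm along the optical axis (not along the pixel's ray), 0 where there is no reading), "mtx" (3x3 intrinsics, pixels), "D" ([k1, k2, p1, p2, k3] as OpenCV has them; the pictures are not rectified), "xyz" and "orientation" of the camera in the world. Camera axes: x right, y down, z forward; pixel columns grow to the right and rows downward; lengths in mm; the calibration is good to about 2 mm. A picture is of the moment at which its call begins.
- ctrl.job_done(): hands the job in, once; it reports no verdict.
The state is a dict: "clock": time; "q": joint angles; "dq": joint speeds; "effort": joint torques, N m; "eef_pos": TCP position; "tcp_rot": TCP orientation; "ft_force": force on the tool from outside, world axes, zero at the start; "wrist_torque": the same for the moment, N m; "width": opening from 0.0 (shut) to 1.0 (fully open).
Only numpy, scipy, OpenCV 4.12 (cv2) and the standard library are available. Lean on these libraries where they do the work, as an engineer would, in place of code of your own. Each camera call takes 0.05 s, during which the arm holds its last target. There are 200 camera calls.

## Working session

There is one attempt and no reset: what is moved stays moved. The work goes in short steps, Python scripts to look and compute and a shell command to move; the robot and the scene stay as the last step left them, time stands still between calls to the robot, and variables do not carry over. Pictures are saved under pics/ and viewed, about 8 in all and at most 12, crops included, and the job is handed in when it is done.

```bash
ls; mkdir -p pics
cat > h.py <<'E'
import numpy as np, cv2
from plant import ctrl
def snap(n,f):
    s=ctrl.snapshot(n); np.savez('pics/'+f+'.npz',**s); cv2.imwrite('pics/'+f+'.png',s['color'][:,:,::-1]); return s
def load(f): return dict(np.load('pics/'+f+'.npz'))
def ray(s,uv):
    p=cv2.undistortPoints(np.array(uv,float).reshape(-1,1,2),s['mtx'],s['D']).reshape(-1,2)
    return np.c_[p,np.ones(len(p))]@np.array(s['orientation']).T
def onplane(s,uv,z):
    d=ray(s,uv); c=np.array(s['xyz']); return c+d*((z-c[2])/d[:,2])[:,None]
def pts(s):
    h,w=s['range_z'].shape; v,u=np.mgrid[:h,:w]
    p=cv2.undistortPoints(np.c_[u.ravel(),v.ravel()].astype(float).reshape(-1,1,2),s['mtx'],s['D']).reshape(-1,2)
    z=s['range_z'].ravel()[:,None]
    return ((np.c_[p,np.ones(len(p))]*z)@np.array(s['orientation']).T+np.array(s['xyz'])).reshape(h,w,3)
E
python3 - <<'E'
from h import *
st=ctrl.read_state()
for k in st: print(k,np.round(st[k],3).tolist())
a=snap('scene','scene0');b=snap('top','top0')
print(a['xyz'],b['xyz'],b['orientation'])
E
```

```text
pics
clock 0.0
q [-77.739, 14.862, 88.013, -0.001, 77.237, -11.618]
dq [0.032, -0.023, 0.061, 0.064, -0.042, 0.192]
effort [0.001, -44.602, -29.057, -0.0, 0.012, -0.0]
eef_pos [222.565, -502.38, 244.443]
tcp_rot [[0.914, 0.405, -0.0], [0.405, -0.914, 0.002], [0.0, -0.002, -1.0]]
ft_force [-0.369, -0.262, -0.007]
wrist_torque [-0.053, -0.014, -0.015]
width 1.003
[1216.83366414  202.97938754 1071.34495799] [ 233.83564763   10.49427653 1509.78565411] [[-0.02771218 -0.98210099  0.18630533]
 [-0.99955089  0.02509851 -0.01637346]
 [ 0.0114044  -0.1866754  -0.98235545]]
```

View pics/top0.png

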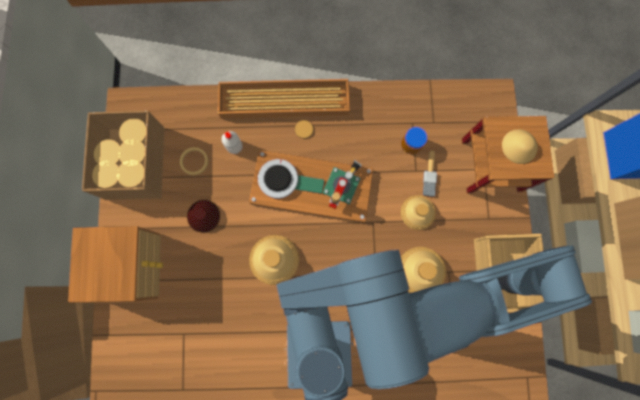

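View pics/scene0.png

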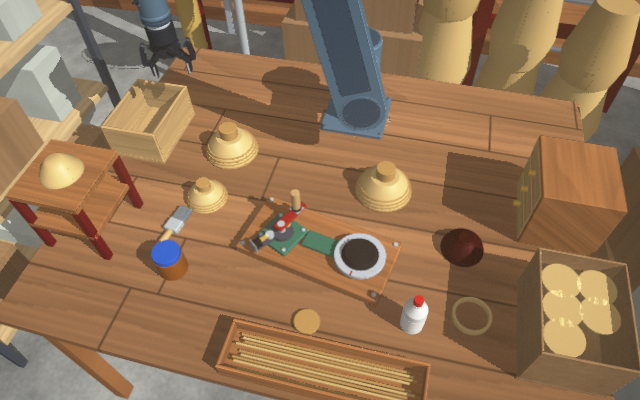

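The top view shows the stand at about (315,185), with the chuck at (278,179). There are three pale bowls: a small one at (419,212) and two larger ones at (274,259) and (426,270). In the scene view the handle top is at about (296,193).

Run:
```python
from h import *
for f,c in (('top0',[(419,212),(274,259),(426,270)]),('scene0',[(205,195),(384,188),(231,145)])):
    s=load(f);P=pts(s)
    hsv=cv2.cvtColor(s['color'],cv2.COLOR_RGB2HSV)
    for u,v in c:
        Q=P[v-45:v+45,u-45:u+45].reshape(-1,3)
        o=Q[Q[:,2]>0]
        p0=P[v,u]; o=Q[(np.hypot(*(Q[:,:2]-p0[:2]).T)<95)]
        top=o[(o[:,2]<130)]; zm=np.percentile(top[:,2],99.5)
        ft=top[top[:,2]>zm-6]
        low=top[(top[:,2]>8)]
        fc=(ft.min(0)+ft.max(0))/2
        print(f,(u,v),'zmax',zm.round(1),'foot',fc.round(1),np.ptp(ft,axis=0).round(0),'body',((low.min(0)+low.max(0))/2).round(0),np.ptp(low,axis=0).round(0))
    # crank things
    q=P.reshape(-1,3); C=s['color'].reshape(-1,3)
    if f=='top0': r=P[130:215,320:380].reshape(-1,3)
    else: r=P[180:260,235:325].reshape(-1,3)
    r=r[(r[:,2]>135)&(r[:,2]<160)]; print('handle',len(r),r.mean(0),np.ptp(r,axis=0) if len(r) else 0)
    for (u,v) in [(278,179)] if f=='top0' else [(360,255)]:
        m=(s['color'].max(2)<60).astype(np.uint8); m2=np.zeros_like(m); m2[v-30:v+30,u-35:u+35]=m[v-30:v+30,u-35:u+35]
        cs=max(cv2.findContours(m2,0,2)[0],key=cv2.contourArea)
        w=onplane(s,cs.reshape(-1,2),69); print('chuck',((w.min(0)+w.max(0))/2).round(1),np.ptp(w,axis=0).round(1), 'depthz',P[v,u])
s=load('top0');a=cv2.resize(s['color'][140:220,240:385],None,fx=4.5,fy=4.5,interpolation=2)
s=load('scene0');b=cv2.resize(s['color'][175:280,230:405],None,fx=3.73,fy=3.73,interpolation=2)
h=min(a.shape[1],b.shape[1]);cv2.imwrite('pics/crop0.png',cv2.resize(np.vstack([a[:,:h],b[:,:h]]),None,fx=.78,fy=.78)[:,:,::-1])
```

```text
top0 (419, 212) zmax 75.9 foot [ 457.4 -353.    74.4] [34. 38.  9.] body [ 445. -344.   43.] [179. 153.  71.]
top0 (274, 259) zmax 103.4 foot [311.9 142.2 102.6] [53. 51. 10.] body [312. 143.  58.] [160. 164. 100.]
top0 (426, 270) zmax 103.7 foot [ 258.6 -350.8  101.8] [51. 52.  8.] body [ 266. -356.   57.] [145. 143.  98.]
handle 51 [492.37048262 -64.75902846 148.10095143] [21.36931663 21.81049346 16.68693919]
chuck [575.2 121.4  69. ] [81.9 83.1  0. ] depthz [570.28471446 119.42496498  73.96094211]
scene0 (205, 195) zmax 72.9 foot [ 457.9 -350.8   72.1] [44. 43. 10.] body [ 486. -353.   43.] [163. 121.  69.]
scene0 (384, 188) zmax 100.3 foot [313.4 142.5  98.5] [57. 54.  8.] body [345. 142.  55.] [157. 161.  95.]
scene0 (231, 145) zmax 101.1 foot [ 258.7 -349.    99.6] [55. 53.  9.] body [ 269. -344.   56.] [142. 156.  96.]
handle 78 [499.11299368 -64.59409855 146.355176  ] [25.48978003 21.61627168 17.93882435]
chuck [591.7  84.4  69. ] [17.9  7.4  0. ] depthz [589.72683383 126.80884285  68.1257837 ]
```

View pics/crop0.png

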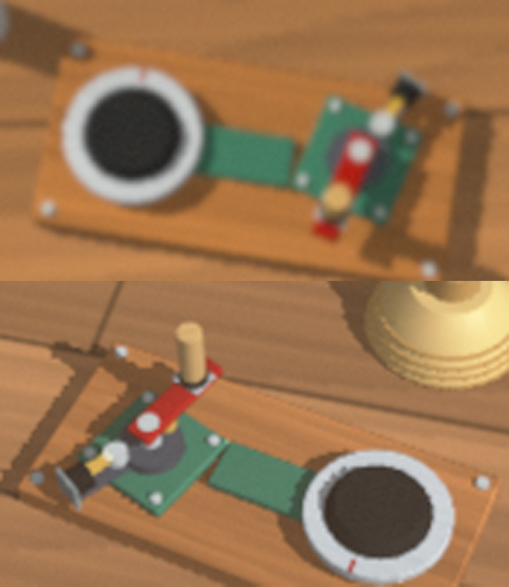

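The small bowl's foot top is at z≈73, so it is the one meant. It stands at (457,-352), the chuck is at about (576,121) and the handle at about (495,-65). I'll move above the bowl now.

```bash
python3 -m jog '[15,-2,0,0,1, 50,-8,5,0,1, 90,-14,10,0,1, 130,-20,20,0,1, 170,-26,30,0,1, 210,-33,40,0,1, 245,-38,45,0,1, 267,-42,45,0,1, 275,-43,45,0,1, 275,-43,45,0,1]' 40
python3 - <<'E'
from h import *
st=ctrl.read_state(); print(st['eef_pos'],ctrl.tip_extent)
s=snap('wrist','w1'); P=pts(s); print(s['xyz'])
q=P.reshape(-1,3); q=q[(s['range_z'].ravel()>0)]
ft=q[(q[:,2]>66)&(q[:,2]<80)&(np.hypot(q[:,0]-457,q[:,1]+352)<40)]
print(len(ft),ft.min(0),ft.max(0),(ft.min(0)+ft.max(0))/2, np.median(ft,0))
E
```

```text
clock: 0.93
eef_pos: [458.0, -350.9, 199.8]
tcp_rot: [[0.913, 0.408, -0.0], [0.408, -0.913, 0.001], [-0.0, -0.001, -1.0]]
ft_force: [-0.2, -0.3, 0.6]
width: 1.001
[ 457.99492838 -350.85704073  199.80256009] 14.0
[ 529.92547518 -317.82040645  327.96592769]
2088 [ 437.40532062 -371.94464779   66.01122453] [ 476.73945757 -332.59774478   72.78492463] [ 457.0723891  -352.27119628   69.39807458] [ 457.78112001 -351.80405059   70.41679258]
```

View pics/w1.png

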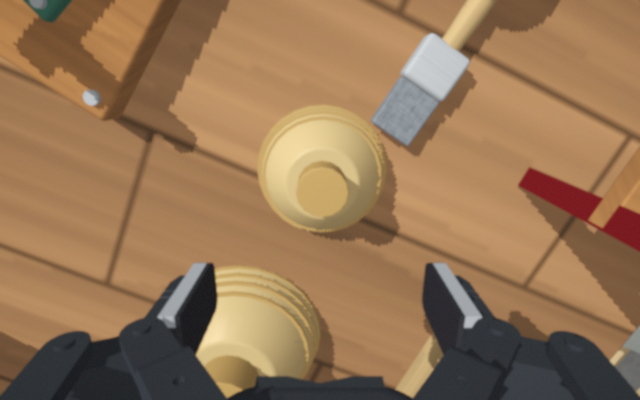

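The bowl's foot is 39 mm across and centred at (457,-352). In the picture it is at about (322,188), and nothing stands in the jaws' way. Next I descend and grip.

```bash
python3 -m jog '[-1,1,15,0,0.8, -1,1,45,0,0.8, -1,1,75,0,0.8, -1,1,105,0,0.8, -1,1,125,0,0.8, -1,1,134,0,0.8, -1,1,137,0,0.8, -1,1,138,0,0.8, -1,1,138,0,0.6, -1,1,138,0,0.4]' 40
python3 -m jog '[0,0,0,0,0.3, 0,0,0,0,0.2, 0,0,0,0,0.2, 0,0,0,0,0.2, 0,0,0,0,0.2, 0,0,-2,0,0.2, 0,0,-6,0,0.2,0,0,-12,0,0.2]'
```

```text
clock: 1.82
eef_pos: [456.8, -354.8, 64.0]
tcp_rot: [[0.915, 0.405, 0.002], [0.405, -0.915, -0.002], [0.001, 0.003, -1.0]]
ft_force: [0.6, 0.5, 0.4]
width: 0.533
clock: 2.48
eef_pos: [455.9, -353.0, 74.2]
tcp_rot: [[0.914, 0.405, -0.001], [0.405, -0.914, 0.001], [-0.0, -0.001, -1.0]]
ft_force: [-0.2, -0.1, -1.0]
width: 0.447
```

```bash
python3 -m jog '[0,0,-15,0,0.2, 2,-3,-40,0,0.2, 10,-20,-75,0,0.2, 22,-45,-110,0,0.2, 36,-75,-140,0,0.2, 51,-108,-160,0,0.2, 66,-140,-170,0,0.2, 82,-173,-175,0,0.2, 98,-206,-175,0,0.2, 114,-239,-175,0,0.2]'
python3 -m jog '[15,-33,0,0,0.2, 30,-65,0,0,0.2, 44,-95,0,0,0.2, 55,-120,0,0,0.2, 63,-137,0,0,0.2, 67,-144,0,0,0.2, 67,-145,0,0,0.2, 67,-145,0,0,0.2]'
python3 - <<'E'
from h import *
s=snap('wrist','w2'); print(s['xyz'])
t=load('top0')
for s,b in ((s,np.array([576,121.])),(t,np.array([576,121.]))):
    P=pts(s); q=P.reshape(-1,3); c=s['color'].reshape(-1,3).astype(int)
    ok=(s['range_z'].ravel()>0)&(np.hypot(*(q[:,:2]-b).T)<90)
    d=q[ok&(np.abs(q[:,2]-55)<6)&(c.min(1)>140)&(np.ptp(c,axis=1)<30)]; k=q[ok&(np.abs(q[:,2]-69)<6)&(c.max(1)<70)]
    for n,x in (('disc',d),('chuck',k)):
        if len(x)>10: print(n,len(x),x.min(0).round(1),x.max(0).round(1),((x.min(0)+x.max(0))/2).round(1), cv2.fitEllipse(cv2.convexHull(x[:,:2].astype(np.float32))))
E
```

```text
clock: 3.32
eef_pos: [463.5, -87.1, 250.6]
tcp_rot: [[0.914, 0.405, 0.002], [0.405, -0.914, -0.001], [0.001, 0.001, -1.0]]
ft_force: [0.7, 0.3, -1.5]
width: 0.453
clock: 3.98
eef_pos: [466.2, 70.7, 249.5]
tcp_rot: [[0.914, 0.406, 0.0], [0.406, -0.914, -0.001], [-0.0, 0.001, -1.0]]
ft_force: [0.3, 0.7, -0.5]
width: 0.451
[538.10621282 103.74037908 377.61713351]
disc 5275 [512.8  58.4  51.6] [618.9 188.5  57.7] [565.8 123.5  54.6] ((573.6792602539062, 121.74335479736328), (119.94912719726562, 130.1326446533203), 25.14786148071289)
chuck 6856 [535.1  80.4  63. ] [607.6 167.3  71.3] [571.3 123.8  67.2] ((577.513916015625, 123.70586395263672), (83.80438232421875, 86.74893951416016), 11.233966827392578)
disc 478 [513.   60.2  49. ] [642.2 188.3  60.9] [577.6 124.3  55. ] ((578.0484619140625, 123.24018859863281), (127.5344009399414, 130.26800537109375), 123.3655014038086)
chuck 460 [535.   79.9  63. ] [616.6 163.2  74.9] [575.8 121.6  69. ] ((575.7408447265625, 121.23343658447266), (82.36817932128906, 84.44274139404297), 173.146484375)
```

View pics/w2.png

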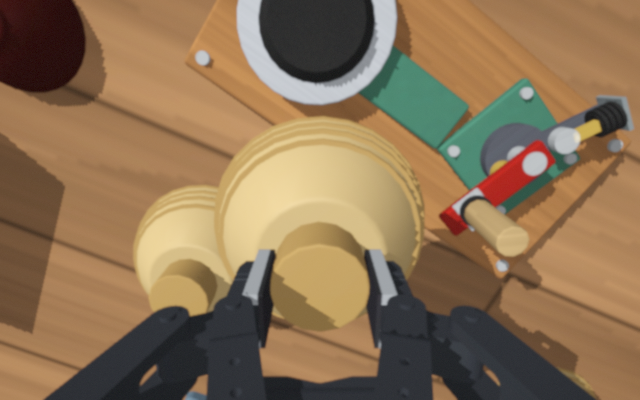

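The wrist view shows the disc and chuck ahead, at about (317,30), with the bowl held upright. The crank arm's pivot bolt is at about (537,160) and the handle top at about (512,240).

Run:
```python
from h import *
s=load('w2');P=pts(s);q=P[220:335,260:385].reshape(-1,3); q=q[s['range_z'][220:335,260:385].ravel()>0]
T=np.array([466.2,70.7])
f=q[(q[:,2]>252)&(q[:,2]<268)&(np.hypot(*(q[:,:2]-T).T)<24)]
print('foot z',np.median(f[:,2]),len(f)); f=f[abs(f[:,2]-np.median(f[:,2]))<3]
c=(f.min(0)+f.max(0))/2; print(c,np.ptp(f,axis=0)); 
e=cv2.minEnclosingCircle(f[:,:2].astype(np.float32)); print(e, (np.array(e[0])-T)@np.array([[.914,.405],[.405,-.914]]))
rim=P[115:240,210:425].reshape(-1,3); rim=rim[(rim[:,2]>180)&(rim[:,2]<196)]; print('rim',len(rim),rim.min(0) if len(rim) else 0, cv2.fitEllipse(cv2.convexHull(rim[:,:2].astype(np.float32))) if len(rim)>5 else 0)
print('pivot',P[160,537],'base disc',P[135,500],'arm',P[190,500], 'endred',P[218,455])
r=P[195:265,455:535].reshape(-1,3); r=r[(r[:,2]>144)&(r[:,2]<153)]; h=(r.min(0)+r.max(0))/2; print('handle',h,np.ptp(r,axis=0),cv2.minEnclosingCircle(r[:,:2].astype(np.float32)))
hsv=cv2.cvtColor(s['color'],cv2.COLOR_RGB2HSV)
m=((hsv[...,0]<6)|(hsv[...,0]>174))&(hsv[...,1]>170)&(hsv[...,2]>90); m[:,:430]=0;m[280:]=0
a=P[m]; print('red',len(a),a.mean(0),cv2.minAreaRect(a[:,:2].astype(np.float32)),np.percentile(a[:,2],[5,95]))
```

```text
foot z 255.77427098685664 8063
[466.68225372  72.04460042 255.77511597] [40.24928862 45.202304    5.96691295]
((466.9872741699219, 71.05084228515625), 23.604188919067383) [ 0.86165972 -0.00182381]
rim 2045 [445.35193407  17.68708313 185.55926588] ((470.14739990234375, 73.53445434570312), (111.7968521118164, 117.73051452636719), 22.20079231262207)
pivot [553.40329371 -90.01514235  82.95219615] base disc [560.50462551 -65.05573256  53.79814254] arm [518.06064    -76.79197263  81.11548564] endred [479.65201665 -54.04121086  81.35927675]
handle [494.12087175 -64.35643169 147.3738644 ] [23.42095825 24.0353121   6.74186796] ((493.8562927246094, -64.36066436767578), 12.075349807739258)
red 1972 [520.50840682 -73.01766743  81.5769508 ] ((548.5447387695312, -1.8968429565429688), (184.98118591308594, 104.185791015625), 66.25411224365234) [77.61431488 81.60655284]
```

```bash
python3 -m jog '[10,0,0,0,0.2, 30,-1,10,0,0.2, 60,-2,20,0,0.2, 90,-3,45,0,0.2, 110,-3,70,0,0.2, 120,-3,90,0,0.2, 122,-3,102,0,0.2, 122,-3,106,0,0.2, 122,-3,107,0,0.2, 122,-3,107,0,0.2]'
python3 -m jog '[0,0,3,0,0.2, 0,0,6,0,0.2, 0,0,9,0,0.2, 0,0,12,0,0.2, 0,0,14,0,0.2, 0,0,16,0,0.2, 0,0,18,0,0.2, 0,0,18,0,0.2]'
```

```text
clock: 4.87
eef_pos: [576.6, 122.3, 143.0]
tcp_rot: [[0.915, 0.404, 0.0], [0.404, -0.915, -0.0], [0.0, 0.0, -1.0]]
ft_force: [0.4, 0.6, -0.8]
width: 0.449
clock: 5.53
eef_pos: [576.3, 123.0, 123.8]
tcp_rot: [[0.914, 0.405, -0.001], [0.405, -0.914, -0.0], [-0.001, -0.0, -1.0]]
ft_force: [0.5, 0.1, -1.9]
width: 0.454
```

```bash
python3 -m jog '[0,0,1,0,0.2, 0,0,2,0,0.2, 0,0,3,0,0.2, 0,0,3,0,0.2, 0,0,3,0,0.2]'
python3 -m jog '[0,0,0.5,0,0.2, 0,0,1,0,0.2, 0,0,1,0,0.2]'
```

```text
clock: 5.95
eef_pos: [576.6, 123.0, 121.3]
tcp_rot: [[0.914, 0.405, -0.0], [0.405, -0.914, 0.0], [-0.0, -0.0, -1.0]]
ft_force: [-0.7, 0.5, -1.2]
width: 0.449
clock: 6.2
eef_pos: [576.5, 123.0, 120.2]
tcp_rot: [[0.914, 0.405, -0.0], [0.405, -0.914, 0.0], [-0.0, -0.0, -1.0]]
ft_force: [0.2, 0.2, -0.5]
width: 0.454
```

```bash
python3 -m jog '[0,0,0.5,0,0.2, 0,0,1,0,0.2, 0,0,1,0,0.2]'
python3 -m jog '[0,0,0.5,0,0.2, 0,0,1,0,0.2, 0,0,1,0,0.2]'
```

```text
clock: 6.45
eef_pos: [576.6, 122.9, 119.3]
tcp_rot: [[0.914, 0.405, -0.0], [0.405, -0.914, -0.0], [-0.0, 0.0, -1.0]]
ft_force: [-0.3, 1.3, -1.4]
width: 0.451
clock: 6.7
eef_pos: [576.9, 123.0, 119.1]
tcp_rot: [[0.914, 0.405, 0.001], [0.405, -0.914, 0.0], [0.001, 0.0, -1.0]]
ft_force: [-2.0, 0.1, 4.2]
width: 0.454
```

Contact came at z≈119, where a flat seat was predicted, with about 4 N. I'll release and rise.

```bash
python3 -m jog '[0,0,-0.5,0,0.5, 0,0,-0.5,0,0.55, 0,0,-0.5,0,0.65, 0,0,-0.5,0,0.8, 0,0,-0.5,0,0.8, 0,0,-0.5,0,0.8, 0,0,-5,0,0.8, 0,0,-20,0,0.8, 0,0,-45,0,0.8, 0,0,-75,0,0.8]'
python3 -m jog '[-5,0,-25,0,0.8, -25,10,-40,0,0.8, -50,20,-50,0,0.8, -75,30,-52,0,0.8, -95,35,-52,0,0.8, -110,40,-52,0,0.8, -110,40,-52,0,0.8]'
python3 - <<'E'
from h import *
s=snap('wrist','w3'); P=pts(s); q=P.reshape(-1,3); ok=s['range_z'].ravel()>0
d=np.hypot(q[:,0]-577.8,q[:,1]-123.5)
f=q[ok&(d<35)&(q[:,2]>119)&(q[:,2]<135)]
print('foot',len(f),cv2.minEnclosingCircle(f[:,:2].astype(np.float32)),np.percentile(f[:,2],[5,50,95]))
A=np.c_[f[:,:2]-f[:,:2].mean(0),np.ones(len(f))]; g=f[abs(f[:,2]-np.median(f[:,2]))<3]; A=np.c_[g[:,:2]-g[:,:2].mean(0),np.ones(len(g))]; print('tilt',np.linalg.lstsq(A,g[:,2],rcond=None)[0])
E
```

```text
clock: 7.53
eef_pos: [575.3, 122.9, 192.6]
tcp_rot: [[0.914, 0.405, -0.004], [0.405, -0.914, -0.0], [-0.004, -0.002, -1.0]]
ft_force: [1.5, -0.1, 0.7]
width: 0.799
clock: 8.12
eef_pos: [490.3, 40.5, 246.0]
tcp_rot: [[0.915, 0.403, -0.0], [0.403, -0.915, -0.001], [-0.001, 0.001, -1.0]]
ft_force: [0.6, 0.3, -0.5]
width: 0.804
foot 3022 ((577.1444702148438, 124.13214111328125), 20.12873077392578) [124.09495234 125.43675754 126.6381773 ]
tilt [-1.16077321e-03  1.15121102e-03  1.25441522e+02]
```

View pics/w3.png

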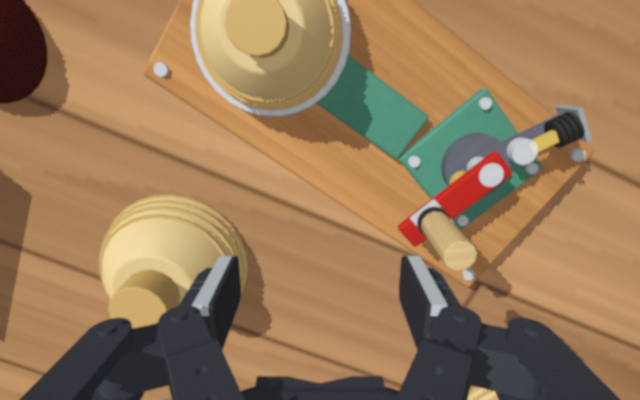

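The bowl is seated flat: its foot top is at z=125.4 with negligible tilt, centred within 1 mm of the disc. Next I measure the handle and the visible crank parts.

Run:
```python
from h import *
s=load('w3');P=pts(s);R=s['range_z']
r=P[200:280,410:490].reshape(-1,3); r=r[(r[:,2]>144)&(r[:,2]<153)]
print('handle',(r.min(0)+r.max(0))/2,cv2.minEnclosingCircle(r[:,:2].astype(np.float32)))
for n,(u,v) in dict(bolt=(491,174),grey=(470,150),pump=(565,130),roller=(522,151),foot=(430,214),armend=(412,232)).items(): print(n,P[v,u].round(1))
print('plate bolts',[P[v,u].round(0).tolist() for u,v in ((486,103),(414,161),(533,168))])
q=P[100:200,500:600].reshape(-1,3); print('max z pump',q[:,2].max())
for f,g in (('w2',(537,160)),('w3',(491,174))):
    t=load(f);c=t['color'][g[1]-16:g[1]+16,g[0]-16:g[0]+16].astype(int)
    m=((c.min(2)>120)&(np.ptp(c,axis=2)<40)).astype(np.uint8)
    k=max(cv2.findContours(m,0,2)[0],key=cv2.contourArea); e=cv2.minEnclosingCircle(k); uv=np.array(e[0])+np.array(g)-16
    print(f,'bolt',uv,e[1],onplane(t,[uv],84))
# dark grey disc edge
hsv=cv2.cvtColor(s['color'],cv2.COLOR_RGB2HSV)
q=P[120:215,435:515]; m=(abs(q[...,2]-54)<6)&(hsv[120:215,435:515,1]<70)
a=q[m]; print('greydisc',len(a),a.min(0),a.max(0),cv2.minEnclosingCircle(a[:,:2].astype(np.float32)))
print(ctrl.read_state()['eef_pos'])
```

```text
handle [494.00599355 -64.48654117 147.09511869] ((493.9892272949219, -63.97914505004883), 12.094130516052246)
bolt [551.  -90.   81.7]
grey [561.3 -76.7  52.6]
pump [ 608.8 -133.    71.4]
roller [ 578.9 -110.9   69. ]
foot [500.8 -55.8  91.7]
armend [476.9 -54.5  80.6]
plate bolts [[604.0, -71.0, 47.0], [531.0, -37.0, 47.0], [571.0, -145.0, 44.0]]
max z pump 374.09245289561875
w2 bolt [534.5 163. ] 12.619529724121094 [[550.32828855 -88.8578623   84.        ]]
w3 bolt [491.  174.5] 12.500100135803223 [[550.68928111 -88.97884819  84.        ]]
greydisc 1607 [ 525.39589513 -120.30276386   48.01720842] [585.6588375  -60.41306925  59.89433454] ((555.16845703125, -90.85819244384766), 33.91594696044922)
[491.62247723  41.21254222 246.00496395]
```

```bash
python3 -m jog '[-5,12,0,0,0.8, -14,34,0,0,0.8, -25,60,0,0,0.8, -35,82,0,0,0.8, -40,94,5,0,0.8, -41,97.5,20,0,0.8, -41,97.5,45,0,0.8, -41,97.5,70,0,0.8, -41,97.5,95,0,0.8, -41,97.5,112,0,0.8]'
python3 -m jog '[0,0,8,0,0.8, 0,0,12,0,0.8, 0,0,13,0,0.8, 0,0,13,0,0.6, 0,0,13,0,0.45, 0,0,13,0,0.35, 0,0,13,0,0.3, 0,0,13,0,0.25, 0,0,13,0,0.15, 0,0,13,0,0.15]' 60
```

```text
clock: 9.0
eef_pos: [494.3, -63.3, 131.2]
tcp_rot: [[0.914, 0.405, -0.001], [0.405, -0.914, 0.001], [-0.001, -0.001, -1.0]]
ft_force: [0.0, -0.1, -0.1]
width: 0.799
clock: 9.83
eef_pos: [495.1, -64.5, 121.3]
tcp_rot: [[0.914, 0.405, 0.002], [0.405, -0.914, -0.001], [0.002, 0.002, -1.0]]
ft_force: [0.4, -1.6, 6.0]
width: 0.264
```

```bash
python3 -m jog '[0,0,-0.5,0,0.15, 0,0,-1,0,0.15, 0,0,-1,0,0.15, 0,0,-1,0,0.15]'
python3 - <<'E'
from h import *
for i in range(1): print({k:np.round(v,2).tolist() for k,v in ctrl.read_state().items() if k in('eef_pos','ft_force','width','wrist_torque')})
E
```

```text
clock: 10.17
eef_pos: [494.7, -64.3, 121.5]
tcp_rot: [[0.914, 0.405, 0.001], [0.405, -0.914, -0.001], [0.001, 0.001, -1.0]]
ft_force: [2.5, -2.5, 1.3]
width: 0.265
{'eef_pos': [494.69, -64.27, 121.49], 'ft_force': [2.45, -2.52, 1.33], 'wrist_torque': [-0.53, -0.41, 0.03], 'width': 0.26}
```

```bash
cat > crank.py <<'E'
# usage: crank.py inc1 inc2 ... : log present reading, refit circle, print tool-frame rows for the next angle steps
import sys,json,os
from h import *
from scipy.optimize import least_squares
K=3.5; a=np.radians(23.881); X=np.array([np.cos(a),np.sin(a)]); Y=np.array([np.sin(a),-np.cos(a)])
B=np.array([222.681,-502.91])
d=json.load(open('c.json')) if os.path.exists('c.json') else dict(cum=[426,-291.5],th=0,H=[[495.2,-64.8]])
st=ctrl.read_state(); p=np.array(st['eef_pos'][:2]); F=np.array(st['ft_force'][:2]); h=p+F/K
d['H'].append(h.tolist()); H=np.array(d['H'])
C0=np.array([551,-89.5])
f=least_squares(lambda x:np.r_[(np.hypot(*(H-x[:2]).T)-x[2])/.4,(x[:2]-C0)/4,(x[2]-62)/4],[*C0,62])
C=f.x[:2];R=f.x[2]; ang=lambda q:np.degrees(np.arctan2(*(q-C)[::-1]))
ph0=ang(H[0]); th=d['th']; u=(h-C)/np.hypot(*(h-C)); t=np.array([-u[1],u[0]])
w=lambda x:(x+180)%360-180
print('t',round(st['clock'],2),'C',C.round(2),'R',R.round(2),'sd',np.sqrt(np.diag(np.linalg.inv(f.jac.T@f.jac))).round(1),'| load rad %.1f tan(crank) %.1f Fz %.1f'%(-F@u,-F@t,st['ft_force'][2]),'th_cmd',th,'crank %.1f'%(th+w(ang(h)-ph0-th)),'res',(np.hypot(*(h-C))-R).round(2))
AMP=d.get('amp',1.6)
def lead(T):
    x=(T%360)-166
    return AMP*np.sin(-np.pi*x/25) if abs(x)<25 else 0
def model(T):
    b=np.radians(ph0+T); e=np.array([np.cos(b),np.sin(b)])
    return C+R*e+(lead(T)+d.get('fr',0.6))*np.array([-e[1],e[0]])
cum=np.array(d['cum']); cur=B+X*cum[0]+Y*cum[1]
if len(sys.argv)>1:
    off=cur-model(th); rows=[]; T=th
    for j,i in enumerate(map(float,sys.argv[1:])):
        T+=i; q=model(T)+off*max(0,1-(j+1)/4)-cur; rows.append(np.round([q@X,q@Y],1))
    print(', '.join('%g,%g,0,0,0.15'%tuple(r) for r in rows))
    d['cum']=(cum+rows[-1]).tolist(); d['th']=T
    json.dump(d,open('c.json','w'))
E
python3 crank.py 1.5 3.5 5 5
```

```text
t 10.17 C [551.51 -89.7 ] R 61.45 sd [3.1 3.8 2.8] | load rad 3.3 tan(crank) -1.3 Fz 1.3 th_cmd 0 crank 0.1 res -0.13
-1.1,1.5,0,0,0.15, -3.7,4.7,0,0,0.15, -7.1,9.2,0,0,0.15, -10.1,14.1,0,0,0.15
```

```bash
python3 -m jog '[-1.1,1.5,0,0,0.15, -3.7,4.7,0,0,0.15, -7.1,9.2,0,0,0.15, -10.1,14.1,0,0,0.15]'; python3 crank.py 5 5 5 5
```

```text
clock: 10.5
eef_pos: [490.3, -80.7, 121.4]
tcp_rot: [[0.914, 0.405, -0.0], [0.405, -0.914, 0.001], [0.0, -0.001, -1.0]]
ft_force: [1.2, 2.4, 5.8]
width: 0.265
t 10.5 C [551.34 -90.16] R 61.49 sd [2.8 1.8 2.8] | load rad 0.7 tan(crank) 2.6 Fz 5.8 th_cmd 15.0 crank 14.8 res 0.02
-2.7,4.6,0,0,0.15, -5,9.4,0,0,0.15, -6.9,14.4,0,0,0.15, -8.3,19.6,0,0,0.15
```

```bash
python3 -m jog '[-2.7,4.6,0,0,0.15, -5,9.4,0,0,0.15, -6.9,14.4,0,0,0.15, -8.3,19.6,0,0,0.15]'; python3 crank.py 5 5 5 5 5
```

```text
clock: 10.83
eef_pos: [490.4, -102.4, 121.3]
tcp_rot: [[0.915, 0.404, -0.001], [0.404, -0.915, 0.001], [-0.001, -0.001, -1.0]]
ft_force: [0.7, 3.1, 5.8]
width: 0.265
t 10.83 C [551.42 -90.65] R 61.75 sd [2.8 0.9 2.7] | load rad 1.2 tan(crank) 2.9 Fz 5.8 th_cmd 35.0 crank 34.9 res 0.05
-1,5.3,0,0,0.15, -1.6,10.7,0,0,0.15, -1.7,16.1,0,0,0.15, -1.4,21.4,0,0,0.15, -0.5,26.7,0,0,0.15
```

```bash
python3 -m jog '[-1,5.3,0,0,0.15, -1.6,10.7,0,0,0.15, -1.7,16.1,0,0,0.15, -1.4,21.4,0,0,0.15, -0.5,26.7,0,0,0.15]'; python3 crank.py 5 5 5 5 5
```

```text
clock: 11.25
eef_pos: [500.6, -126.9, 121.3]
tcp_rot: [[0.915, 0.404, -0.002], [0.404, -0.915, 0.001], [-0.001, -0.002, -1.0]]
ft_force: [-0.0, 2.4, 6.7]
width: 0.265
t 11.25 C [551.97 -90.89] R 62.33 sd [2.2 0.5 2. ] | load rad 1.3 tan(crank) 2.0 Fz 6.7 th_cmd 60.0 crank 59.2 res 0.05
1.3,5.4,0,0,0.15, 3.1,10.7,0,0,0.15, 5.3,15.8,0,0,0.15, 7.9,20.7,0,0,0.15, 11,25.2,0,0,0.15
```

```bash
python3 -m jog '[1.3,5.4,0,0,0.15, 3.1,10.7,0,0,0.15, 5.3,15.8,0,0,0.15, 7.9,20.7,0,0,0.15, 11,25.2,0,0,0.15]'; python3 crank.py 5 5 5 5 5
```

```text
clock: 11.67
eef_pos: [520.6, -145.5, 121.3]
tcp_rot: [[0.915, 0.404, -0.002], [0.404, -0.915, 0.001], [-0.001, -0.002, -1.0]]
ft_force: [-1.3, 4.1, 7.1]
width: 0.264
t 11.67 C [551.61 -90.87] R 61.99 sd [1.4 0.5 1.2] | load rad 2.8 tan(crank) 3.2 Fz 7.1 th_cmd 85.0 crank 84.4 res -0.03
3.4,4.1,0,0,0.15, 7.2,7.8,0,0,0.15, 11.2,11.2,0,0,0.15, 15.6,14.2,0,0,0.15, 20.3,17,0,0,0.15
```

```bash
python3 -m jog '[3.4,4.1,0,0,0.15, 7.2,7.8,0,0,0.15, 11.2,11.2,0,0,0.15, 15.6,14.2,0,0,0.15, 20.3,17,0,0,0.15]'; python3 crank.py 5 5 5 5 5
```

```text
clock: 12.08
eef_pos: [545.8, -153.1, 121.3]
tcp_rot: [[0.915, 0.405, -0.003], [0.405, -0.915, 0.001], [-0.002, -0.002, -1.0]]
ft_force: [-3.3, 1.7, 7.1]
width: 0.266
t 12.08 C [551.75 -90.85] R 62.11 sd [0.8 0.5 0.7] | load rad 1.3 tan(crank) 3.4 Fz 7.1 th_cmd 110.0 crank 108.4 res 0.02
4.9,2.4,0,0,0.15, 10,4.3,0,0,0.15, 15.3,5.8,0,0,0.15, 20.6,6.8,0,0,0.15, 26,7.4,0,0,0.15
```

```bash
python3 -m jog '[4.9,2.4,0,0,0.15, 10,4.3,0,0,0.15, 15.3,5.8,0,0,0.15, 20.6,6.8,0,0,0.15, 26,7.4,0,0,0.15]'; python3 crank.py 5 5 5
```

```text
clock: 12.5
eef_pos: [572.6, -149.8, 121.3]
tcp_rot: [[0.915, 0.405, -0.003], [0.405, -0.915, -0.0], [-0.003, -0.001, -1.0]]
ft_force: [-2.7, 0.2, 6.9]
width: 0.268
t 12.5 C [551.83 -90.82] R 62.18 sd [0.5 0.4 0.4] | load rad 1.1 tan(crank) 2.5 Fz 6.9 th_cmd 135.0 crank 133.4 res 0.02
5.5,0.1,0,0,0.15, 11.7,-0.4,0,0,0.15, 17.7,-1.5,0,0,0.15
```

```bash
python3 -m jog '[5.5,0.1,0,0,0.15, 11.7,-0.4,0,0,0.15, 17.7,-1.5,0,0,0.15]'; python3 crank.py 5 5 5
```

```text
clock: 12.75
eef_pos: [587.0, -142.3, 121.3]
tcp_rot: [[0.914, 0.405, -0.006], [0.405, -0.914, -0.002], [-0.006, -0.0, -1.0]]
ft_force: [-7.3, -4.8, 9.0]
width: 0.267
t 12.75 C [551.9  -90.79] R 62.24 sd [0.4 0.4 0.3] | load rad -0.3 tan(crank) 8.7 Fz 9.0 th_cmd 150.0 crank 146.6 res 0.06
5.4,-1.5,0,0,0.15, 10.1,-3.3,0,0,0.15, 14.2,-5.2,0,0,0.15
```

```bash
python3 -m jog '[5.4,-1.5,0,0,0.15, 10.1,-3.3,0,0,0.15, 14.2,-5.2,0,0,0.15]'; python3 crank.py 5 5 5
```

```text
clock: 13.0
eef_pos: [598.5, -132.1, 121.4]
tcp_rot: [[0.915, 0.405, -0.004], [0.405, -0.915, -0.003], [-0.005, 0.001, -1.0]]
ft_force: [-4.7, -4.9, 7.9]
width: 0.27
t 13.0 C [551.89 -90.8 ] R 62.23 sd [0.3 0.3 0.3] | load rad 0.0 tan(crank) 6.8 Fz 7.9 th_cmd 165.0 crank 161.3 res -0.02
3.9,-2.2,0,0,0.15, 7.9,-4.8,0,0,0.15, 12,-8.1,0,0,0.15
```

```bash
python3 -m jog '[3.9,-2.2,0,0,0.15, 7.9,-4.8,0,0,0.15, 12,-8.1,0,0,0.15]'; python3 crank.py 5 5 5
```

```text
clock: 13.25
eef_pos: [607.3, -118.9, 121.4]
tcp_rot: [[0.915, 0.404, -0.001], [0.404, -0.915, -0.001], [-0.002, 0.0, -1.0]]
ft_force: [0.7, 0.9, 5.8]
width: 0.265
t 13.25 C [551.87 -90.82] R 62.21 sd [0.2 0.3 0.2] | load rad -0.2 tan(crank) -1.1 Fz 5.8 th_cmd 180.0 crank 178.1 res -0.04
4.3,-4,0,0,0.15, 8.4,-8.8,0,0,0.15, 11.7,-13.4,0,0,0.15
```

```bash
python3 -m jog '[4.3,-4,0,0,0.15, 8.4,-8.8,0,0,0.15, 11.7,-13.4,0,0,0.15]'; python3 crank.py 5 5 5 5 5
```

```text
clock: 13.5
eef_pos: [613.0, -101.1, 121.4]
tcp_rot: [[0.915, 0.404, -0.001], [0.404, -0.915, -0.0], [-0.001, -0.0, -1.0]]
ft_force: [-0.3, -1.2, 4.2]
width: 0.262
t 13.5 C [551.8  -90.89] R 62.15 sd [0.2 0.3 0.2] | load rad 0.1 tan(crank) 1.3 Fz 4.2 th_cmd 195.0 crank 195.0 res -0.16
2.7,-4.6,0,0,0.15, 5,-9.5,0,0,0.15, 6.9,-14.6,0,0,0.15, 8.3,-19.7,0,0,0.15, 9.3,-25.1,0,0,0.15
```

```bash
python3 -m jog '[2.7,-4.6,0,0,0.15, 5,-9.5,0,0,0.15, 6.9,-14.6,0,0,0.15, 8.3,-19.7,0,0,0.15, 9.3,-25.1,0,0,0.15]'; python3 crank.py 5 5 5 5 5 5 5
```

```text
clock: 13.92
eef_pos: [611.6, -73.9, 121.4]
tcp_rot: [[0.914, 0.405, 0.0], [0.405, -0.914, -0.0], [0.0, 0.001, -1.0]]
ft_force: [-0.1, -2.2, 4.7]
width: 0.266
t 13.92 C [551.77 -90.94] R 62.12 sd [0.1 0.2 0.1] | load rad 0.7 tan(crank) 2.1 Fz 4.7 th_cmd 220.0 crank 220.1 res -0.11
0.5,-5.4,0,0,0.15, 0.5,-10.8,0,0,0.15, 0.1,-16.1,0,0,0.15, -0.8,-21.5,0,0,0.15, -2.2,-26.7,0,0,0.15, -4,-31.8,0,0,0.15, -6.2,-36.8,0,0,0.15
```

```bash
python3 -m jog '[0.5,-5.4,0,0,0.15, 0.5,-10.8,0,0,0.15, 0.1,-16.1,0,0,0.15, -0.8,-21.5,0,0,0.15, -2.2,-26.7,0,0,0.15, -4,-31.8,0,0,0.15, -6.2,-36.8,0,0,0.15]'; python3 crank.py 5 5 5 5 5 5 5
```

```text
clock: 14.5
eef_pos: [590.8, -42.3, 121.4]
tcp_rot: [[0.914, 0.405, 0.0], [0.405, -0.914, -0.0], [0.0, 0.0, -1.0]]
ft_force: [1.3, -3.0, 5.0]
width: 0.264
t 14.5 C [551.75 -90.99] R 62.09 sd [0.1 0.2 0.1] | load rad 1.5 tan(crank) 2.9 Fz 5.0 th_cmd 255.0 crank 255.3 res -0.12
-2.7,-4.7,0,0,0.15, -5.7,-9.1,0,0,0.15, -9.2,-13.3,0,0,0.15, -13,-17.1,0,0,0.15, -17.1,-20.7,0,0,0.15, -21.5,-23.8,0,0,0.15, -26.1,-26.6,0,0,0.15
```

```bash
python3 -m jog '[-2.7,-4.7,0,0,0.15, -5.7,-9.1,0,0,0.15, -9.2,-13.3,0,0,0.15, -13,-17.1,0,0,0.15, -17.1,-20.7,0,0,0.15, -21.5,-23.8,0,0,0.15, -26.1,-26.6,0,0,0.15]'; python3 crank.py 5 5 5 5 5 5 5 5
```

```text
clock: 15.08
eef_pos: [556.0, -28.7, 121.4]
tcp_rot: [[0.914, 0.405, 0.0], [0.405, -0.914, 0.0], [0.0, -0.0, -1.0]]
ft_force: [2.4, -1.5, 5.6]
width: 0.262
t 15.08 C [551.74 -91.  ] R 62.09 sd [0.1 0.2 0.1] | load rad 1.3 tan(crank) 2.5 Fz 5.6 th_cmd 290.0 crank 290.2 res -0.05
-4.9,-2.3,0,0,0.15, -10,-4.2,0,0,0.15, -15.2,-5.7,0,0,0.15, -20.5,-6.7,0,0,0.15, -25.9,-7.2,0,0,0.15, -31.3,-7.3,0,0,0.15, -36.7,-6.9,0,0,0.15, -42.1,-6,0,0,0.15
```

```bash
python3 -m jog '[-4.9,-2.3,0,0,0.15, -10,-4.2,0,0,0.15, -15.2,-5.7,0,0,0.15, -20.5,-6.7,0,0,0.15, -25.9,-7.2,0,0,0.15, -31.3,-7.3,0,0,0.15, -36.7,-6.9,0,0,0.15, -42.1,-6,0,0,0.15]'; python3 crank.py 5 5 5 5 5 5 5 5
```

```text
clock: 15.75
eef_pos: [515.1, -40.4, 121.4]
tcp_rot: [[0.914, 0.405, 0.0], [0.405, -0.914, 0.001], [0.001, -0.0, -1.0]]
ft_force: [2.5, 0.2, 5.2]
width: 0.264
t 15.75 C [551.74 -90.99] R 62.09 sd [0.1 0.2 0.1] | load rad 1.2 tan(crank) 2.2 Fz 5.2 th_cmd 330.0 crank 330.2 res 0.05
-5.2,1.3,0,0,0.15, -10.3,3.1,0,0,0.15, -15.3,5.4,0,0,0.15, -20,8,0,0,0.15, -24.5,11.1,0,0,0.15, -28.7,14.5,0,0,0.15, -32.5,18.3,0,0,0.15, -36.1,22.4,0,0,0.15
```

```bash
python3 -m jog '[-5.2,1.3,0,0,0.15, -10.3,3.1,0,0,0.15, -15.3,5.4,0,0,0.15, -20,8,0,0,0.15, -24.5,11.1,0,0,0.15, -28.7,14.5,0,0,0.15, -32.5,18.3,0,0,0.15, -36.1,22.4,0,0,0.15]'; python3 crank.py 5 5 5 5 5 5 5 5
```

```text
clock: 16.42
eef_pos: [491.1, -75.1, 121.3]
tcp_rot: [[0.915, 0.405, 0.0], [0.405, -0.915, 0.001], [0.001, -0.001, -1.0]]
ft_force: [2.8, 2.3, 5.9]
width: 0.266
t 16.42 C [551.74 -90.99] R 62.09 sd [0.1 0.2 0.1] | load rad 2.1 tan(crank) 2.9 Fz 5.9 th_cmd 370.0 crank 369.4 res 0.01
-3.1,4.4,0,0,0.15, -5.9,9,0,0,0.15, -8.2,13.9,0,0,0.15, -10.1,19,0,0,0.15, -11.6,24.2,0,0,0.15, -12.6,29.5,0,0,0.15, -13.1,34.9,0,0,0.15, -13.2,40.3,0,0,0.15
```

```bash
python3 -m jog '[-3.1,4.4,0,0,0.15, -5.9,9,0,0,0.15, -8.2,13.9,0,0,0.15, -10.1,19,0,0,0.15, -11.6,24.2,0,0,0.15, -12.6,29.5,0,0,0.15, -13.1,34.9,0,0,0.15, -13.2,40.3,0,0,0.15]'; python3 crank.py 5 5 5 5 5 5 5 5
```

```text
clock: 17.08
eef_pos: [494.8, -116.9, 121.3]
tcp_rot: [[0.915, 0.405, -0.002], [0.405, -0.915, 0.002], [-0.0, -0.003, -1.0]]
ft_force: [1.3, 3.8, 8.2]
width: 0.263
t 17.08 C [551.77 -90.97] R 62.08 sd [0.1 0.2 0.1] | load rad 2.7 tan(crank) 2.9 Fz 8.2 th_cmd 410.0 crank 408.5 res -0.3
0.4,5.4,0,0,0.15, 1.3,10.8,0,0,0.15, 2.7,16,0,0,0.15, 4.5,21.2,0,0,0.15, 6.7,26.1,0,0,0.15, 9.3,30.8,0,0,0.15, 12.4,35.3,0,0,0.15, 15.8,39.5,0,0,0.15
```

```bash
sed -i "s/(T%360)-166/(T%360)-167.5/; s/'amp',1.6/'amp',2.0/" crank.py; python3 -m jog '[0.4,5.4,0,0,0.15, 1.3,10.8,0,0,0.15, 2.7,16,0,0,0.15, 4.5,21.2,0,0,0.15, 6.7,26.1,0,0,0.15, 9.3,30.8,0,0,0.15, 12.4,35.3,0,0,0.15, 15.8,39.5,0,0,0.15]'; python3 crank.py 5 5 5 5 5 5 5 5
```

```text
clock: 17.75
eef_pos: [524.7, -146.8, 121.2]
tcp_rot: [[0.914, 0.405, -0.003], [0.405, -0.914, 0.002], [-0.002, -0.003, -1.0]]
ft_force: [-2.9, 0.9, 8.4]
width: 0.269
t 17.75 C [551.76 -90.99] R 62.08 sd [0.1 0.1 0.1] | load rad -0.5 tan(crank) 3.0 Fz 8.4 th_cmd 450.0 crank 448.2 res 0.12
3.8,3.9,0,0,0.15, 7.9,7.4,0,0,0.15, 12.3,10.5,0,0,0.15, 17,13.3,0,0,0.15, 21.8,15.6,0,0,0.15, 26.9,17.6,0,0,0.15, 32.1,19,0,0,0.15, 37.5,20,0,0,0.15
```

```bash
python3 -m jog '[3.8,3.9,0,0,0.15, 7.9,7.4,0,0,0.15, 12.3,10.5,0,0,0.15, 17,13.3,0,0,0.15, 21.8,15.6,0,0,0.15, 26.9,17.6,0,0,0.15, 32.1,19,0,0,0.15, 37.5,20,0,0,0.15]'; python3 crank.py 5 5 5 5
```

```text
clock: 18.42
eef_pos: [567.3, -150.8, 121.3]
tcp_rot: [[0.914, 0.405, -0.003], [0.405, -0.914, 0.0], [-0.002, -0.001, -1.0]]
ft_force: [-2.1, -2.0, 8.5]
width: 0.27
t 18.42 C [551.77 -91.  ] R 62.09 sd [0.1 0.1 0.1] | load rad -1.4 tan(crank) 2.5 Fz 8.5 th_cmd 490.0 crank 488.7 res 0.11
5.4,0.5,0,0,0.15, 10.8,0.6,0,0,0.15, 16.8,0.2,0,0,0.15, 23.1,-1,0,0,0.15
```

```bash
python3 -m jog '[5.4,0.5,0,0,0.15, 10.8,0.6,0,0,0.15, 16.8,0.2,0,0,0.15, 23.1,-1,0,0,0.15]'; python3 crank.py 5 5 5
```

```text
clock: 18.75
eef_pos: [586.9, -141.6, 121.2]
tcp_rot: [[0.914, 0.405, -0.005], [0.405, -0.914, -0.002], [-0.005, -0.001, -1.0]]
ft_force: [-6.3, -6.0, 10.4]
width: 0.263
t 18.75 C [551.76 -90.99] R 62.08 sd [0.1 0.1 0.1] | load rad -1.6 tan(crank) 8.6 Fz 10.4 th_cmd 510.0 crank 507.3 res -0.06
5.6,-1.6,0,0,0.15, 10.3,-3.4,0,0,0.15, 14.2,-5.3,0,0,0.15
```

```bash
python3 -m jog '[5.6,-1.6,0,0,0.15, 10.3,-3.4,0,0,0.15, 14.2,-5.3,0,0,0.15]'; python3 crank.py 5 5 5
```

```text
clock: 19.0
eef_pos: [598.6, -131.1, 121.3]
tcp_rot: [[0.914, 0.405, -0.003], [0.405, -0.914, -0.002], [-0.004, 0.0, -1.0]]
ft_force: [-1.8, -4.9, 7.2]
width: 0.263
t 19.0 C [551.77 -91.  ] R 62.09 sd [0.1 0.1 0.1] | load rad -2.0 tan(crank) 4.9 Fz 7.2 th_cmd 525.0 crank 523.0 res 0.13
3.7,-2.1,0,0,0.15, 7.4,-4.5,0,0,0.15, 11.4,-7.5,0,0,0.15
```

```bash
python3 -m jog '[3.7,-2.1,0,0,0.15, 7.4,-4.5,0,0,0.15, 11.4,-7.5,0,0,0.15]'; python3 crank.py 5 5 5 5
```

```text
clock: 19.25
eef_pos: [607.0, -118.6, 121.4]
tcp_rot: [[0.915, 0.404, -0.001], [0.404, -0.915, 0.0], [-0.001, -0.0, -1.0]]
ft_force: [2.2, 0.7, 6.0]
width: 0.265
t 19.25 C [551.78 -91.  ] R 62.1 sd [0.1 0.1 0.1] | load rad -1.6 tan(crank) -1.6 Fz 6.0 th_cmd 540.0 crank 538.7 res 0.12
4.3,-3.9,0,0,0.15, 8.5,-8.7,0,0,0.15, 12.1,-13.6,0,0,0.15, 14.8,-18.3,0,0,0.15
```

```bash
python3 -m jog '[4.3,-3.9,0,0,0.15, 8.5,-8.7,0,0,0.15, 12.1,-13.6,0,0,0.15, 14.8,-18.3,0,0,0.15]'; python3 crank.py 5 5 5 5 5 5 5 5
```

```text
clock: 19.58
eef_pos: [613.4, -95.6, 121.4]
tcp_rot: [[0.914, 0.405, -0.0], [0.405, -0.914, -0.0], [-0.0, 0.0, -1.0]]
ft_force: [0.6, -3.1, 5.0]
width: 0.264
t 19.58 C [551.78 -91.  ] R 62.09 sd [0.1 0.1 0.1] | load rad -0.8 tan(crank) 3.0 Fz 5.0 th_cmd 560.0 crank 559.8 res -0.07
2.4,-4.9,0,0,0.15, 4.3,-9.9,0,0,0.15, 5.7,-15.2,0,0,0.15, 6.7,-20.5,0,0,0.15, 7.3,-25.9,0,0,0.15, 7.3,-31.3,0,0,0.15, 6.9,-36.7,0,0,0.15, 6.1,-42,0,0,0.15
```

```bash
python3 -m jog '[2.4,-4.9,0,0,0.15, 4.3,-9.9,0,0,0.15, 5.7,-15.2,0,0,0.15, 6.7,-20.5,0,0,0.15, 7.3,-25.9,0,0,0.15, 7.3,-31.3,0,0,0.15, 6.9,-36.7,0,0,0.15, 6.1,-42,0,0,0.15]'; python3 crank.py 5 5 5 5 5 5 5 5
```

```text
clock: 20.25
eef_pos: [602.0, -54.8, 121.4]
tcp_rot: [[0.914, 0.405, 0.0], [0.405, -0.914, -0.0], [0.0, 0.0, -1.0]]
ft_force: [2.6, -2.5, 5.5]
width: 0.267
t 20.25 C [551.78 -91.  ] R 62.09 sd [0.1 0.1 0.1] | load rad -0.7 tan(crank) 3.5 Fz 5.5 th_cmd 600.0 crank 599.7 res 0.04
-1.4,-5.3,0,0,0.15, -3.2,-10.4,0,0,0.15, -5.4,-15.3,0,0,0.15, -8.1,-20.1,0,0,0.15, -11.1,-24.5,0,0,0.15, -14.5,-28.7,0,0,0.15, -18.3,-32.6,0,0,0.15, -22.4,-36.1,0,0,0.15
```

```bash
python3 -m jog '[-1.4,-5.3,0,0,0.15, -3.2,-10.4,0,0,0.15, -5.4,-15.3,0,0,0.15, -8.1,-20.1,0,0,0.15, -11.1,-24.5,0,0,0.15, -14.5,-28.7,0,0,0.15, -18.3,-32.6,0,0,0.15, -22.4,-36.1,0,0,0.15]'; python3 crank.py 5 5 5 5 5 5 5 5
```

```text
clock: 20.92
eef_pos: [566.8, -30.7, 121.4]
tcp_rot: [[0.914, 0.405, 0.0], [0.405, -0.914, 0.0], [0.0, -0.0, -1.0]]
ft_force: [2.8, 0.0, 5.7]
width: 0.264
t 20.92 C [551.79 -90.97] R 62.11 sd [0.1 0.1 0.1] | load rad -0.7 tan(crank) 2.7 Fz 5.7 th_cmd 640.0 crank 640.2 res 0.24
-4.4,-3.2,0,0,0.15, -9.1,-6,0,0,0.15, -14,-8.3,0,0,0.15, -19.1,-10.3,0,0,0.15, -24.3,-11.7,0,0,0.15, -29.6,-12.7,0,0,0.15, -35,-13.3,0,0,0.15, -40.4,-13.3,0,0,0.15
```

```bash
python3 -m jog '[-4.4,-3.2,0,0,0.15, -9.1,-6,0,0,0.15, -14,-8.3,0,0,0.15, -19.1,-10.3,0,0,0.15, -24.3,-11.7,0,0,0.15, -29.6,-12.7,0,0,0.15, -35,-13.3,0,0,0.15, -40.4,-13.3,0,0,0.15]'; python3 crank.py 5 5 5 5 5 5
```

```text
clock: 21.58
eef_pos: [524.4, -34.8, 121.4]
tcp_rot: [[0.914, 0.405, 0.0], [0.405, -0.914, 0.001], [0.001, -0.0, -1.0]]
ft_force: [2.7, -0.2, 5.0]
width: 0.267
t 21.58 C [551.79 -90.97] R 62.11 sd [0.1 0.1 0.1] | load rad 1.3 tan(crank) 2.4 Fz 5.0 th_cmd 680.0 crank 680.2 res 0.01
-5.4,0.4,0,0,0.15, -10.8,1.3,0,0,0.15, -16,2.6,0,0,0.15, -21.1,4.4,0,0,0.15, -26.1,6.6,0,0,0.15, -30.8,9.3,0,0,0.15
```

```bash
python3 -m jog '[-5.4,0.4,0,0,0.15, -10.8,1.3,0,0,0.15, -16,2.6,0,0,0.15, -21.1,4.4,0,0,0.15, -26.1,6.6,0,0,0.15, -30.8,9.3,0,0,0.15]'; python3 crank.py 5 3.5 1.5 0
```

```text
clock: 22.08
eef_pos: [500.0, -55.6, 121.4]
tcp_rot: [[0.914, 0.405, 0.0], [0.405, -0.914, 0.001], [0.001, -0.001, -1.0]]
ft_force: [3.4, 1.4, 5.5]
width: 0.262
t 22.08 C [551.79 -90.96] R 62.11 sd [0.1 0.1 0.1] | load rad 1.9 tan(crank) 3.1 Fz 5.5 th_cmd 710.0 crank 709.7 res 0.02
-4.5,3.1,0,0,0.15, -7.4,5.4,0,0,0.15, -8.7,6.5,0,0,0.15, -8.6,6.5,0,0,0.15
```

```bash
python3 -m jog '[-4.5,3.1,0,0,0.15, -7.4,5.4,0,0,0.15, -8.7,6.5,0,0,0.15, -8.6,6.5,0,0,0.15, -8.6,6.5,0,0,0.15]'; python3 crank.py
python3 - <<'E'
import json;d=json.load(open('c.json'));print(d['H'][0],d['H'][1])
E
```

```text
clock: 22.5
eef_pos: [494.7, -65.2, 121.3]
tcp_rot: [[0.915, 0.404, -0.0], [0.404, -0.915, 0.001], [0.0, -0.001, -1.0]]
ft_force: [1.1, 0.4, 6.0]
width: 0.264
t 22.5 C [551.77 -90.96] R 62.12 sd [0.1 0.1 0.1] | load rad 0.8 tan(crank) 0.8 Fz 6.0 th_cmd 720.0 crank 720.3 res 0.29
[495.2, -64.8] [495.38578967140097, -64.99521508242908]
```

The crank reads 720.3° with under 1 N of side load. I'll release, rise and check.

```bash
python3 -m jog '[0,0,-0.5,0,0.35, 0,0,-1,0,0.5, 0,0,-1,0,0.65, 0,0,-1,0,0.8, 0,0,-1,0,0.8, 0,0,-8,0,0.8, 0,0,-30,0,0.8, 0,0,-60,0,0.8, 0,0,-90,0,0.8, 0,0,-120,0,0.8]'
python3 -m jog '[-15,-10,-5,0,0.8, -40,-30,-5,0,0.8, -65,-55,-5,0,0.8, -80,-70,-5,0,0.8, -85,-75,-5,0,0.8, -85,-75,-5,0,0.8]'
python3 - <<'E'
from h import *
print(ctrl.read_state()['eef_pos'])
for n,f in (('wrist','w4'),('top','top4'),('scene','scene4')):
    s=snap(n,f); P=pts(s); q=P.reshape(-1,3); ok=s['range_z'].ravel()>0
    for nm,c,r,lo,hi in (('foot',(577.8,123.5),35,119,135),('handle',(495,-64.5),25,143,153)):
        g=q[ok&(np.hypot(q[:,0]-c[0],q[:,1]-c[1])<r)&(q[:,2]>lo)&(q[:,2]<hi)]
        if len(g)>10: print(f,nm,len(g),np.round(cv2.minEnclosingCircle(g[:,:2].astype(np.float32))[0],1),np.median(g[:,2]).round(1))
for n in ('top','scene'):
    a,b=load(n+'0')['color'].astype(int),load(n+'4')['color'].astype(int)
    m=(abs(a-b).max(2)>45).astype(np.uint8); m=cv2.morphologyEx(m,cv2.MORPH_OPEN,np.ones((3,3)))
    print(n,[cv2.boundingRect(k) for k in cv2.findContours(m,0,2)[0]])
a=load('w4')['color'];b=load('scene4')['color']
cv2.imwrite('pics/fin.png',cv2.resize(np.hstack([a,b]),None,fx=.62,fy=.62,interpolation=3)[:,:,::-1])
E
```

```text
clock: 23.33
eef_pos: [494.8, -65.2, 242.9]
tcp_rot: [[0.914, 0.405, -0.001], [0.405, -0.914, 0.0], [-0.0, -0.001, -1.0]]
ft_force: [0.2, 0.2, -0.7]
width: 0.798
clock: 23.83
eef_pos: [386.0, -30.7, 247.0]
tcp_rot: [[0.914, 0.405, 0.001], [0.405, -0.914, -0.0], [0.001, 0.001, -1.0]]
ft_force: [-0.5, -0.2, -0.0]
width: 0.803
[386.02976879 -30.66206072 246.96271986]
w4 handle 1331 [493.5 -64.6] 148.5
top4 foot 117 [576.1 123.8] 126.2
scene4 foot 193 [579.3 123.1] 124.8
scene4 handle 58 [495.9 -64.6] 147.5
top [(635, 396, 5, 4), (304, 390, 38, 10), (437, 383, 41, 17), (497, 365, 51, 35), (351, 357, 5, 13), (607, 351, 5, 3), (308, 331, 13, 21), (612, 324, 28, 61), (321, 314, 13, 23), (309, 294, 13, 12), (303, 268, 28, 17), (404, 253, 32, 29), (332, 247, 256, 142), (429, 207, 15, 21), (404, 198, 18, 25), (163, 188, 202, 212), (260, 161, 38, 36)]
scene [(334, 233, 50, 41), (327, 233, 10, 5), (207, 209, 3, 4), (183, 187, 9, 15), (186, 181, 8, 5), (196, 178, 29, 32), (198, 146, 3, 5), (300, 133, 4, 11), (330, 132, 4, 7), (305, 124, 14, 20), (299, 122, 5, 4), (216, 122, 42, 39), (296, 115, 4, 5), (289, 114, 4, 4), (323, 113, 21, 16), (340, 107, 3, 4), (105, 100, 8, 16), (141, 98, 17, 19), (338, 95, 13, 8), (324, 94, 6, 5), (130, 88, 6, 10), (310, 87, 19, 8), (352, 86, 26, 16), (171, 86, 36, 56), (196, 84, 131, 58), (133, 79, 7, 8), (330, 70, 8, 21), (180, 70, 8, 5), (152, 60, 4, 3), (49, 60, 59, 75), (172, 59, 13, 10), (187, 55, 4, 4), (189, 48, 90, 33), (326, 46, 6, 15), (186, 41, 8, 12), (331, 40, 3, 3), (146, 31, 28, 21), (170, 21, 4, 6), (151, 20, 18, 6), (363, 17, 3, 5), (346, 17, 8, 11), (356, 0, 105, 109), (419, 0, 5, 5), (362, 0, 8, 6), (325, 0, 16, 23), (312, 0, 13, 6), (275, 0, 52, 86), (139, 0, 31, 19), (133, 0, 6, 5)]
```

View pics/fin.png

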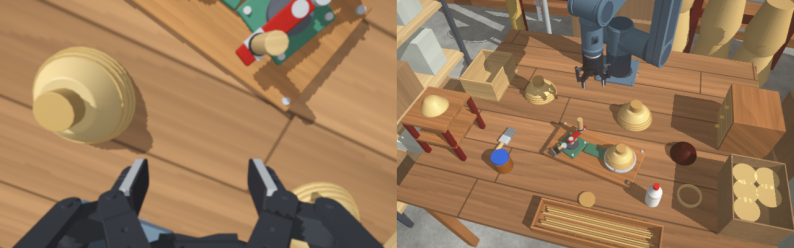

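The final picture shows the bowl seated on the disc at about (620,155). The handle is upright at its starting place at about (577,125), the bystanders are where they were, and the gripper is clear.

```bash
python3 -c "
from plant import ctrl
print(ctrl.job_done())"
```

```text
the job is handed in; nothing more can be done
None
```

The pale bamboo bowl is on the chuck. The stand was cranked two full turns counterclockwise, and the handle is back where it started. I handed the job in at about 24 s on the robot's clock, with the gripper open and clear.

- **Bowl:** I set it down with about 4 N of contact force. Just after release its foot top was level at about 125 mm and within about 1 mm of the disc centre. After cranking, its height read 125–126 mm and its position was within about 2 mm.
- **Cranking:** The two turns took about 12.3 s without stopping. The crank axis I felt out lay at about (551.8, -91.0) mm, with a radius of 62.1 mm.
- **Loads:** Side load stayed at or below about 3.3 N, and the cranking load peaked at about 8.7 N at the heavy point. These are readings between moves, so brief peaks could be missed.
- **Pace:** It was steady except at the heavy point. There it varied by about ±13% on the first turn and less on the second, after I adjusted for it.
- **Finish:** The crank read 720.3° just before I let go. Afterwards the cameras put the handle within 1–2 mm of its starting spot.
- **Disagreements:** The cameras differ by 1–3 mm on the bowl and handle, near their calibration error. The gripper pressed 5–10 N down along the handle while cranking.
- **Bystanders:** They look untouched in the last picture. I did not measure them one by one, and the before/after image comparison was too cluttered by the arm and its shadow to confirm it.

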